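Queue the pots and hold the flask down in the dosing station

TASK

Get the dosing station going: slide the three open orange pots along the bench, without lifting or tipping them, into the station's guide lane, so that they stand in single file close against one another with the first one against the stop. Then set the round green flask upright in the blue sprung ring and press the ring right down to its stop. The program finishes while you are still holding the flask pressed down there; leave everything else on the bench where it is.

Things in the scene. Friction and masses are not known exactly. Their poses are not given: they have to be found in the camera images.
- station: dosing station, fixed to the bench: grey housing with a blue sprung ring on top, and a guide lane of two low rails beside it. Origin on the bench at the lane's closed end; own +y runs along the lane's middle and out of its mouth, z up. Housing: x -42 to 42, y -92 to -2 mm, 40 mm tall. A brass spout (z 52 to 72 mm) reaches over the lane to y = 24 mm; pots pass below it.
- lane_end (a point): point on the bench at the face of the stop, mid-lane; axes as station (+y out of the lane, x across). The lane is 44 mm wide between rails 16 mm tall, 6 mm thick, with low feet (3 mm) to 42 mm from the middle; its floor is the bench. Pots closed up against the stop have their centres at y = 20, 60, 100 mm, in any order.
- lane_mouth (a point): point on the bench in the middle of the lane's open mouth, at station y = 158 mm. The rails are straight from y = 0 to 122 mm, then flare out at 27 degrees to here, where the mouth is 80 mm wide. On the robot's side of the station lies a solid low heap of black power bricks and cables: cross it with the fingertips at least 60 mm up.
- ring_top (a point): centre of the blue ring's upper face, moving with it; at station x = 0, y = -50 mm, and 72 mm above the bench with the ring up. The ring is 72 mm across, 10 mm thick, with a round 48 mm opening; three bushings stand 6 mm above it, 33 mm from its axis. The flask's body sits in the opening: seated, the flask's origin is about 8 mm below this point.
- ring (a joint): how far the ring is pressed down, in m: 0 up, 0.020 on its lower stop; more than 0.016 counts as right down. A spring pushes it up with about 3.6 N at the top and 12.6 N at the bottom, so it hardly sinks under the flask's weight and comes up again when let go.
- flask: round green flask, 97 mm tall, about 0.14 kg: ball-shaped body 60 mm across, its centre 26 mm above the underside, flat foot 30 mm across; straight neck 24 mm across from 56 to 97 mm above the underside, with a black cap on its upper part. Origin at the centre of its underside, z up along the neck; it starts upright on the bench.
- pot_a: open orange plastic pot, one of three alike, 45 mm tall: a round body 40 mm across up to 32 mm, above it a neck 37 mm across with a dish 13 mm deep inside; 0.06 kg, slides easily (friction about 0.4; pushed above 32 mm it may tip). Origin at the centre of its underside, z up.
- pot_b: open orange plastic pot, one of three alike, 45 mm tall: a round body 40 mm across up to 32 mm, above it a neck 37 mm across with a dish 13 mm deep inside; 0.06 kg, slides easily (friction about 0.4; pushed above 32 mm it may tip). Origin at the centre of its underside, z up.
- pot_c: open orange plastic pot, one of three alike, 45 mm tall: a round body 40 mm across up to 32 mm, above it a neck 37 mm across with a dish 13 mm deep inside; 0.06 kg, slides easily (friction about 0.4; pushed above 32 mm it may tip). Origin at the centre of its underside, z up.
- blue_pot: small white pot with a blue lid, 40 mm across, 22 mm tall; bystander, leave it. Origin under its centre.
- part_carton: small cardboard carton with a blue band, 70x50x28 mm; bystander, leave it. Origin under its centre.
- bit_box: flat blue case with an orange catch, 83x130x28 mm; bystander, leave it. Origin under its centre.
- phone: dark phone lying flat, 150x74x8 mm; bystander, leave it. Origin under its centre.
Mind the look-alikes: they are no part of the job. Leave any yellow look-alike of the pot_b alone.

How it is judged:
On the way, in this order (a step that is already met when the one before it is completed fails the run):
1. the three pots stand in single file in the lane, closed up against the stop (y of pot_a in the frame of lane_end between 0.01 and 0.11 m and x of pot_a in the frame of lane_end between -0.008 and 0.008 m and angle between each of pot_a, pot_b, pot_c's own z axis and vertical below 0.12 rad and height (world z) of each of pot_a, pot_b, pot_c below 0.008 m and y of pot_b in the frame of lane_end between 0.01 and 0.11 m and x of pot_b in the frame of lane_end between -0.008 and 0.008 m and y of pot_c in the frame of lane_end between 0.01 and 0.11 m and x of pot_c in the frame of lane_end between -0.008 and 0.008 m), for 0.2 s.
2. the flask sits upright in the ring and the ring is pressed down (horizontal distance between flask and ring_top below 0.007 m and angle between flask's own z axis and vertical below 0.15 rad and z of flask in the frame of ring_top between -0.014 and -0.003 m and value of joint ring above 0.016 m and contact force between flask and station above 5 N), for 0.2 s.
At the end, for the whole second after the job is handed in: All pots upright in the lane, centres within 110 mm of the stop and 8 mm of its middle; flask seated in the ring (within 7 mm, tilt under 0.15 rad), ring down by over 16 mm, flask on it with over 5 N, fingers still holding it, at rest (all of step 1 and all of step 2 and contact force between the fingers and flask above 2 N and linear speed of flask below 0.02 m/s); the arm keeps its last pose, push and grip.
It fails at once if a pot is lifted off the bench (more than 20 mm) or tipped over (height (world z) of any of pot_a, pot_b, pot_c above 0.02 m or angle between any of pot_a, pot_b, pot_c's own z axis and vertical above 0.6 rad).
It fails at once if a bystander is moved by more than 30 mm (distance of any of blue_pot, part_carton, bit_box, phone from where it was at the start of the episode above 0.03 m).
It fails at once if the flask is tipped over (angle between flask's own z axis and vertical above 0.8 rad).
It also fails if it takes over 72 s, if anything falls off the work surface, if the arm or the gripper's body presses on something with over 40 N, if the wrist force passes 120 N, or if a joint passes its speed limit or range.

ROBOT

A 6-joint arm with a two-finger parallel gripper is mounted at the origin on a cart in front of the work surface, level with it; the furniture and walls round the work are solid. World frame = base frame: x ahead of the robot, y to its left, z up, the work surface at z = 0. Lengths are in m, angles in rad, forces in N, time in s.
With the tool pointing down it reaches from about 0.3 to 0.775 m from the base axis. Payload 14.6 kg.
Tool frame: the origin (TCP) lies midway between the tips of the shut fingers; the grasp point (between the pads) lies 19 mm behind it; z points along the fingers, y is the line along which they close (so a half turn about z gives the same grasp; the last joint's range is limited). The gripper opens to 85 mm and grips with 20 to 120 N. Pads are 22 mm wide; open, the fingers measure 114 mm over their backs; the gripper's body (76 mm by 85 mm) begins 54 mm behind the grasp point. The pads swing forward as they close: fully open they stand 13 mm farther back than shut.
Start: joints at [-1.251, 0.3, 1.521, -0, 1.321, -0.067], TCP at [0.207, -0.509, 0.231] pointing down, gripper open.
Joint ranges: [-3.03, 3.03], [-0.79, 2.21], [0.23, 2.52], [-1.04, 4.18], [0, 3.07], [-2.55, 2.55]. Speed limits (rad/s): [2.22, 2.22, 2.57, 3.14, 3.14, 3.14].

INTERFACE

Orientations are given as a rotation vector (axis times angle).
In Python, from workcell import r gives the robot as it stands. Calls block until the motion is done:
- r.movep(position, orientation): joint-space move of the TCP to a pose.
- r.line_to(position, frame=None, rate=0.15): straight line of the TCP; frame=None keeps the orientation; rate is the mean speed in m/s.
- r.move_joints(angles): joint-space move.
- r.set_gripper(opening): finger opening in m; the grip force is fixed at half the most; returns when the fingers have stopped.
- r.hold(seconds).
- r.inverse_kinematics(position, orientation): joint angles nearest the present ones, or None.
- r.snapshot(name): name is "scene" or "top"; returns the picture (480x640x3 uint8, red, green, blue); there is no depth.
- r.camera_params(name): a dict with "fx", "fy", "cx", "cy" (pixels), "rvec" (rotation vector, rad) and "tvec" (3), from world to camera coordinates, as OpenCV has them. Camera axes: x right, y down, z forward; pixel columns grow to the right and rows downward; lengths in m; the calibration is good to about 2 mm. A picture is of the moment at which its call begins. camera_params takes no time and is no camera call.
A pose or a line that the arm cannot do raises r.IKError and nothing moves.
- r.finish_job(): hands the job in; it is judged then, once.
Trained networks look in the newest picture that a camera, given by its name, has taken for a name from the list of things; names that differ only in an ending like _2 or _b are one class to them, and where a whole thing is asked for, a point or a joint stands for the part that bears it (a point fixed in the world has none). Each returns a list of dicts, best first, with "score" (0 to 1); they miss things now and then, are a little off and sometimes report something else, mostly with a low value. They report only what shows in the picture. A call takes as long as a camera call. They do not tell look-alikes from the thing itself.
- r.regions_of(camera, query): "pixels" (480x640 bool, what is visible of it) and "extent" ([left, top, right, bottom] in pixels, round what is visible of it).
Readings, each from a call of its own:
- r.read_t(): time.
- r.read_qpos(): joint angles.
- r.read_dq(): joint speeds.
- r.read_joint_efforts(): joint torques, N m.
- r.read_tool_pos(): TCP position.
- r.read_ee_rot(): TCP orientation.
- r.read_ft_force(): force on the tool from outside, world axes, zero at the start.
- r.read_wrist_torque(): the same for the moment, N m.
- r.read_opening(): finger opening in m.
- r.read_finger_force(): force on a finger pad.
Only numpy, scipy, OpenCV 4.12 (cv2) and the standard library are available. Lean on these libraries where they do the work, as an engineer would, in place of code of your own. Each camera call takes 0.05 s, during which the arm holds its last target. There are 200 camera calls.

## Working session

There is one attempt and no reset: what is moved stays moved. The work goes in short steps, each a Python script; the robot and the scene stay as the last script left them, time stands still between calls to the robot, and variables do not carry over. Pictures are saved under pics/ and viewed, at most 10 in all, crops included, and the job is handed in when it is done.

```bash
mkdir -p pics; ls; python3 - <<'E'
from workcell import r
import cv2
for n in ("scene","top"):
    im=r.snapshot(n); cv2.imwrite(f"pics/{n}0.png",im[:,:,::-1])
    p=r.camera_params(n); print(n,p)
    for q in ("pot_a","flask","station","ring_top","blue_pot","part_carton","bit_box","phone"):
        for d in r.regions_of(n,q): 
            print(q,round(d["score"],2),d["extent"],int(d["pixels"].sum()))
print(r.read_t())
E
```

```text
pics
scene {'fx': 448.5968129801075, 'fy': 448.5968129801075, 'cx': 320.8359773986713, 'cy': 244.28575526224043, 'rvec': array([ 1.03144027, -2.05504839,  1.27509548]), 'tvec': array([0.38643073, 0.1818184 , 0.73835766])}
pot_a 0.87 [226.4, 293.1, 247.8, 324.9] 562
pot_a 0.84 [177.3, 269.9, 199.2, 297.9] 453
pot_a 0.59 [194.1, 282.1, 219.1, 309.7] 519
pot_a 0.59 [124.7, 292.1, 155.5, 322.5] 611
pot_a 0.36 [302.2, 215.7, 329.9, 231.5] 319
station 0.75 [239.8, 214.2, 338.5, 290.2] 1958
ring_top 0.75 [297.7, 216.4, 329.1, 233.4] 338
blue_pot 0.61 [241.8, 214.2, 338.6, 290.2] 1988
blue_pot 0.54 [427.7, 251.9, 438.8, 262.4] 128
part_carton 0.57 [292.6, 283.9, 331.3, 314.2] 929
part_carton 0.53 [424.2, 249.5, 436.8, 261.6] 123
bit_box 0.38 [410.6, 220.1, 420.1, 228.8] 61
bit_box 0.28 [243.8, 213.9, 337.3, 288.1] 1895
phone 0.88 [136.4, 320.4, 201.2, 385.0] 2527
phone 0.24 [225.2, 292.8, 248.2, 325.7] 534
top {'fx': 505.7697737695043, 'fy': 505.7697737695043, 'cx': 322.8907505302011, 'cy': 241.2833212306908, 'rvec': array([ 2.13412039, -2.16514835,  0.16852863]), 'tvec': array([0.12417937, 0.49653555, 1.17014982])}
pot_a 0.79 [209.4, 267.7, 228.5, 282.4] 260
pot_a 0.79 [186.5, 207.2, 211.4, 225.7] 270
pot_a 0.77 [197.1, 230.1, 216.3, 253.2] 271
pot_a 0.76 [147.5, 222.1, 169.2, 240.5] 308
flask 0.58 [407.9, 219.7, 431.3, 246.7] 509
station 0.67 [254.7, 187.7, 360.1, 257.0] 2277
ring_top 0.92 [321.5, 188.5, 357.5, 220.6] 495
blue_pot 0.65 [187.7, 208.3, 210.5, 224.2] 286
blue_pot 0.5 [256.5, 184.6, 359.6, 254.9] 2292
blue_pot 0.43 [406.8, 289.5, 425.1, 307.8] 135
part_carton 0.77 [262.1, 279.4, 285.8, 312.4] 693
part_carton 0.27 [252.9, 184.5, 361.5, 252.3] 2452
bit_box 0.6 [445.6, 231.5, 508.3, 269.7] 1349
bit_box 0.48 [208.3, 268.8, 225.3, 282.0] 258
phone 0.86 [143.6, 254.8, 174.6, 315.1] 1903
0.9
```

```bash
python3 - <<'E'
import cv2
a=cv2.imread("pics/top0.png")[150:350,120:520]; b=cv2.imread("pics/scene0.png")
cv2.imwrite("pics/t1.png",cv2.resize(a,None,fx=2,fy=2,interpolation=cv2.INTER_CUBIC))
cv2.imwrite("pics/s1.png",cv2.resize(b[180:410,90:490],None,fx=2,fy=2,interpolation=cv2.INTER_CUBIC))
E
```

```text
(no output)
```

View pics/t1.png

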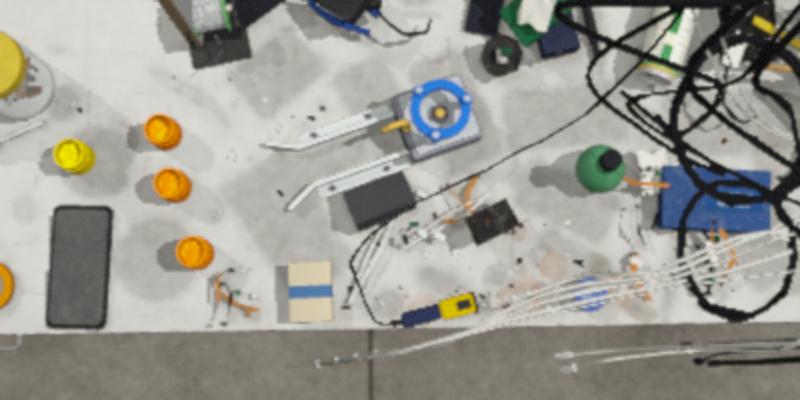

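View pics/s1.png

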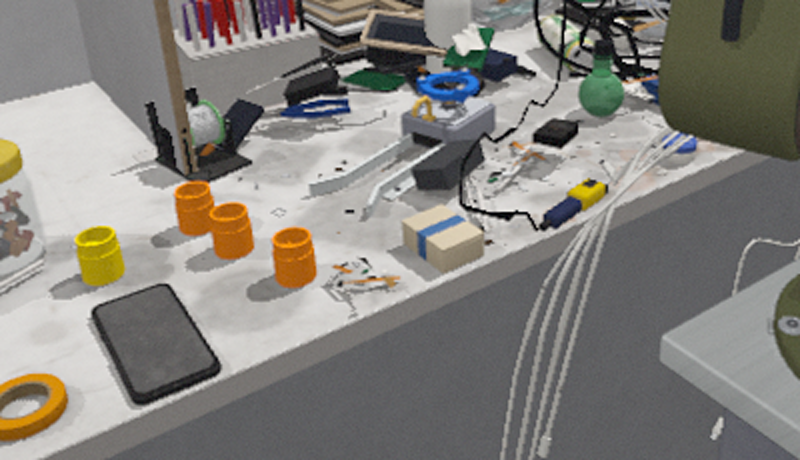

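The top crop shows three orange pots at full-frame px (201,215), (206,242), (217,276). The yellow look-alike is at (157,228) and stays put. The ring is at (340,205), the lane mouth opens left at about (259,238), and the green flask is at (420,234). Next: pose estimates and one enlarged station crop.

```bash
cat > h.py <<'E'
from workcell import r
import cv2, numpy as np
from scipy.optimize import least_squares
from scipy.spatial.transform import Rotation as R
P={n:r.camera_params(n) for n in("scene","top")}
def K(n): p=P[n]; return np.array([[p["fx"],0,p["cx"]],[0,p["fy"],p["cy"]],[0,0,1.]])
def proj(n,X): return cv2.projectPoints(np.array(X,float).reshape(-1,1,3),P[n]["rvec"],P[n]["tvec"],K(n),None)[0][:,0]
def ray(n,uv,z):
    Rm=cv2.Rodrigues(P[n]["rvec"])[0]; c=-Rm.T@P[n]["tvec"]
    d=Rm.T@np.linalg.inv(K(n))@np.array([uv[0],uv[1],1.]); return (c+d*(z-c[2])/d[2])[:2]
A=np.linspace(0,2*np.pi,60)
def prof(rz): return np.array([[q*np.cos(a),q*np.sin(a),z] for q,z in rz for a in A])
POT=prof([(.02,0),(.02,.032),(.0185,.045)])
b=np.linspace(-1,1,15)
FL=prof([(.015,0),(.012,.097)]+[(.03*np.sqrt(1-t*t),.026+.03*t) for t in b if .026+.03*t>0])
def cen(pts):
    m=cv2.moments(cv2.convexHull(pts.astype(np.float32))); return np.array([m["m10"],m["m01"]])/m["m00"]
def locate(n,model,c,):
    f=lambda p: cen(proj(n,model+[p[0],p[1],0]))-c
    return least_squares(f,ray(n,c,.02)).x
def blobs(im,lo,hi,minA):
    hsv=cv2.cvtColor(im,cv2.COLOR_RGB2HSV); m=cv2.inRange(hsv,lo,hi)
    k,_,st,ce=cv2.connectedComponentsWithStats(m)
    out=[]
    for i in range(1,k):
        if st[i,4]>=minA:
            c=max(cv2.findContours((_==i).astype(np.uint8),0,2)[0],key=cv2.contourArea)
            out.append((cen(c[:,0].astype(float)),st[i]))
    return out
def pots(n,im=None):
    im=r.snapshot(n) if im is None else im
    return [(locate(n,POT,c),c,s) for c,s in blobs(im,(7,150,100),(20,255,255),80)]
E
python3 - <<'E'
from h import *
np.set_printoptions(precision=4,suppress=True)
ims={n:cv2.imread(f"pics/{n}0.png")[:,:,::-1].copy() for n in P}
for n in P:
    for x,c,s in pots(n,ims[n]): print(n,"pot",x,c,s)
    for c,s in blobs(ims[n],(100,150,100),(125,255,255),60): print(n,"blue",ray(n,c,.069),c,s)
    for c,s in blobs(ims[n],(60,80,30),(90,255,255),100): print(n,"green",ray(n,c,.026),c,s)
    for d in r.regions_of(n,"flask") : 
        print(n,"flask",d["score"],d["extent"]) 
print([ray("top",(x/2+120,y/2+150),.016) for x,y in((298,146),(316,187),(263,145),(291,209))])
t=ims["top"][180:264,236:368]; cv2.imwrite("pics/t2.png",cv2.resize(t,None,fx=6,fy=6,interpolation=cv2.INTER_CUBIC)[:,:,::-1])
E
```

```text
scene pot [0.5351 0.4031] [196.5858 289.3286] [177 270  40  40 931]
scene pot [0.421  0.3692] [236.5396 308.3152] [226 294  22  30 544]
scene pot [0.364  0.6218] [100.975  382.9615] [ 79 367  45  33 696]
scene blue [ 31.084  -63.4265] [588.6494  25.3555] [580  21  18  10 126]
scene blue [0.5785 0.0778] [314.2011 222.3071] [298 215  32  16 301]
scene blue [0.378  0.6763] [ 50.3097 368.24  ] [ 32 345  37  49 376]
scene green [ 0.7314 -0.0582] [322.9684 208.5863] [312 203  22  13 157]
scene green [ 0.5315 -0.1342] [390.4074 222.8742] [380 207  22  31 431]
scene green [0.7434 0.0875] [277.4497 219.6098] [262 215  31  10 201]
top pot [0.568  0.4118] [200.9948 215.4487] [192 207  19  18 176]
top pot [0.5026 0.399 ] [205.7665 242.0518] [197 234  19  17 220]
top pot [0.4209 0.3714] [216.7715 275.7579] [208 268  19  16 221]
top pot [0.3839 0.6161] [112.9083 292.8384] [100 281  27  25 302]
top blue [0.5806 0.0767] [339.6723 204.2433] [326 190  29  30 289]
top blue [0.4715 0.6502] [ 91.4913 253.8617] [ 77 236  28  39 151]
top blue [ 0.4571 -0.2532] [483.1044 254.6163] [466 248  36  15 155]
top green [0.7808 0.0625] [343.0626 129.1946] [330 113  29  32 425]
top green [ 0.7001 -0.0274] [380.1705 160.1215] [369 147  23  26 184]
top green [ 0.5141 -0.1169] [419.631  234.0761] [409 223  23  23 331]
top flask 0.58 [407.9, 219.7, 431.3, 246.7]
[array([0.548 , 0.2473]), array([0.4973, 0.2255]), array([0.5499, 0.2899]), array([0.4709, 0.2557])]
```

View pics/t2.png

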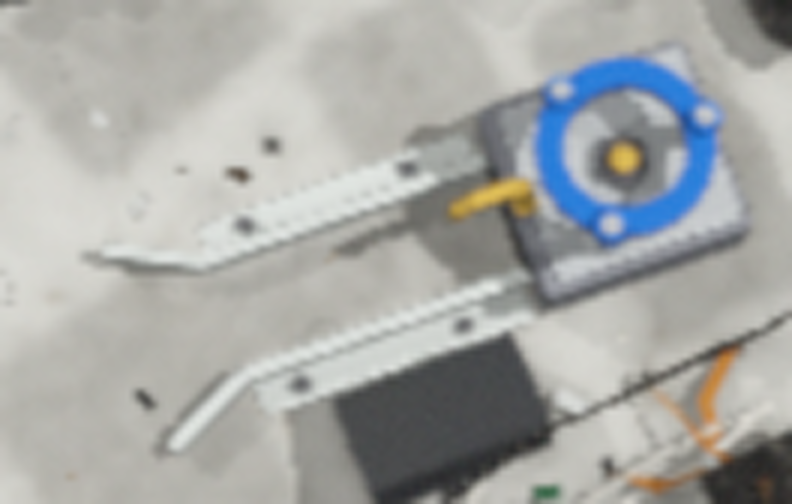

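The crop shows the ring centred near (628,148). The upper rail's inner bend is at about (205,269) and the lower's at (240,372), with bricks just below the lower rail. I'll fit the station pose from these and check IK before moving.

```bash
cat >> h.py <<'E'
def station():
    px=np.array([(628,148),(205,269),(240,372),(90,257),(172,447),(685,45),(748,235),(487,110),(548,300)])/6+[236-.4,180-.4]
    L=np.array([(0,-50,72),(22,122,16),(-22,122,16),(43,158,16),(-43,158,16),(42,-92,40),(-42,-92,40),(42,-2,40),(-42,-2,40)])/1000
    T=lambda p:np.c_[L[:,:2]@np.array([[np.cos(p[2]),np.sin(p[2])],[-np.sin(p[2]),np.cos(p[2])]])+p[:2],L[:,2]]
    s=least_squares(lambda p:(proj("top",T(p))-px).ravel(),[.56,.13,.28],loss="soft_l1")
    return s.x,(proj("top",T(s.x))-px)
S=np.array([0.0,0,0])
def st(x,y,z=0):
    c,s=np.cos(S[2]),np.sin(S[2]); return np.array([S[0]+c*x-s*y,S[1]+s*x+c*y,z])
def down(yaw): # tool z down, tool y along world direction 'yaw'
    y=np.array([np.cos(yaw),np.sin(yaw),0]); z=np.array([0,0,-1.]); return R.from_matrix(np.c_[np.cross(y,z),y,z]).as_rotvec()
E
python3 - <<'E'
import h; from h import *
np.set_printoptions(precision=4,suppress=True)
p,e=station(); print(p,"\n",e)
h.S=p; print("ring",st(0,-.05),"mouth",st(0,.158),"end",st(0,0))
yaw=p[2]
for k in(0,np.pi):
  for q in([.568,.4118,.02],[.4209,.3714,.02],[.4209,.3714,.15],st(0,.1,.02),[.514,-.117,.064],st(0,-.05,.11),st(0,-.05,.25)):
    print(k,r.inverse_kinematics(q,down(yaw+k)))
im=cv2.imread("pics/top0.png")
print("bricks",[st.__name__])
c,s=np.cos(yaw),np.sin(yaw)
for u in((335,400),(510,335),(550,425),(380,500)):
    w=ray("top",np.array(u)/6+[236,180],.025)-p[:2]; print("brick local",c*w[0]+s*w[1],-s*w[0]+c*w[1])
for n,q in(("top",st(0,-.05,.072)),("scene",st(0,-.05,.072)),("scene",st(22e-3,.122,.016)),("scene",st(-22e-3,.122,.016))): print(n,proj(n,q))
E
```

```text
[0.5624 0.1233 0.3266] 
 [[-0.1932  0.6167]
 [-0.1696  0.1568]
 [-0.1762 -0.1541]
 [ 2.2176 -0.9913]
 [-0.1743  0.3895]
 [ 0.1845 -1.041 ]
 [ 1.6911 -0.5112]
 [-1.9347  0.2422]
 [-0.3737  1.0231]]
ring [0.5784 0.0759 0.    ] mouth [0.5117 0.2729 0.    ] end [0.5624 0.1233 0.    ]
0 [ 0.5751  0.8495  1.1845 -0.      1.1076  0.2485]
0 [ 0.6578  0.5861  1.6542 -0.      0.9013  0.3312]
0 [ 0.6578  0.4031  1.5794 -0.      1.159   0.3312]
0 [ 0.3261  0.6071  1.618  -0.      0.9165 -0.0004]
0 [-0.2933  0.4534  1.7387 -0.      0.9495 -0.6199]
0 [ 0.0677  0.4963  1.5453 -0.      1.1    -0.2588]
0 [ 0.0677  0.3616  1.3957 -0.      1.3843 -0.2588]
3.141592653589793 None
3.141592653589793 None
3.141592653589793 None
3.141592653589793 None
3.141592653589793 [-0.2933  0.4534  1.7387 -0.      0.9495  2.5217]
3.141592653589793 None
3.141592653589793 None
bricks ['st']
brick local -0.0486548787960767 0.0886778625245576
brick local -0.04720788250136735 0.013835435811587903
brick local -0.0868998265003488 0.01094581017769762
brick local -0.0926424746887052 0.08491920757301902
top [[340.0734 204.8833]]
scene [[314.8208 220.9876]]
scene [[262.4137 267.1649]]
scene [[277.3432 272.354 ]]
```

```bash
sed -i 's/^S=np.array.*/S=np.array([0.5624,0.1233,0.3266])/' h.py; cat >> h.py <<'E'
Q=down(S[2])
def drag(p,yend,zg=.018,op=.054,slow=.1):
    r.set_gripper(op)
    r.movep([p[0],p[1],.11],Q); r.line_to([p[0],p[1],zg])
    r.set_gripper(.03); print("grip",r.read_opening(),r.read_finger_force())
    r.line_to(st(0,.19,zg),rate=.15); r.line_to(st(0,yend,zg),rate=slow)
    print("ft",r.read_ft_force(),r.read_tool_pos(),r.read_t())
    r.set_gripper(.046); r.line_to(st(0,yend,.12),rate=.25)
E
python3 - <<'E'
from h import *
np.set_printoptions(precision=4,suppress=True)
r.movep([.4209,.3714,.21],Q)
drag((.421,.3705),.130)
r.line_to(st(0.,.26,.2),rate=.3)
im=r.snapshot("scene"); cv2.imwrite("pics/s2.png",cv2.resize(im[180:410,90:490,::-1],None,fx=2,fy=2,interpolation=cv2.INTER_CUBIC))
for n in P:
  for x,c,s in pots(n): print(n,x,c,s)
print(r.read_t())
E
```

```text
grip 0.03747398798262086 59.10032580364259
ft [ 1.7198 -3.8967  8.1689] [0.522  0.2463 0.0199] 7.7417
scene [0.5241 0.2452] [266.846  268.1949] [258 256  19  26 388]
scene [0.5352 0.403 ] [196.5951 289.2876] [177 270  40  40 931]
scene [0.3639 0.6216] [101.1047 382.9782] [ 79 367  45  33 706]
top [0.523  0.2466] [269.1189 232.8681] [261 225  17  17 199]
top [0.3844 0.6157] [113.0981 292.5962] [100 280  27  26 303]
9.3583
```

View pics/s2.png

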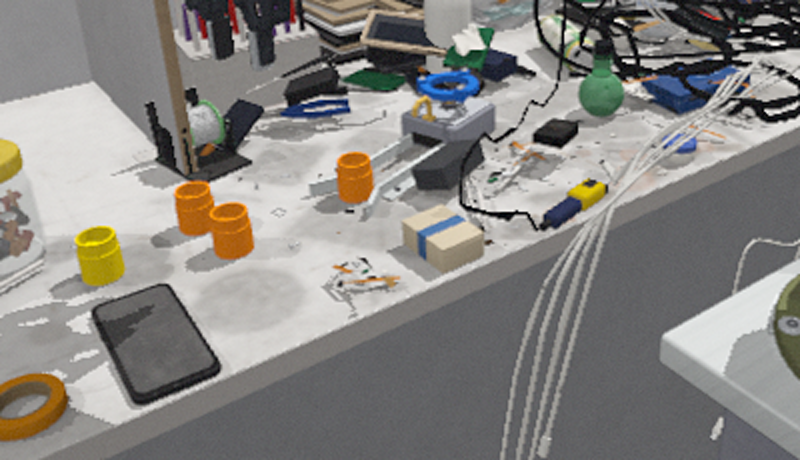

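C now stands in the lane mouth at scene px (267,268), upright and between the rails. Next are B and then A, which closes the file up.

```bash
python3 - <<'E'
from h import *
np.set_printoptions(precision=4,suppress=True)
drag((.5026,.3985),.132,op=.052)
r.line_to(st(0.,.26,.2),rate=.3)
for x,c,s in pots("top"): print(x,c,s)
drag((.568,.4118),.101,op=.052)
r.line_to(st(0.,.26,.2),rate=.3)
w=[]
for n in P:
  for x,c,s in pots(n): print(n,x,c,s)
im=[r.snapshot(n) for n in("top","scene")]
a=im[0][180:264,236:368];b=im[1][200:300,230:350]
cv2.imwrite("pics/t3.png",np.vstack([cv2.resize(a,(440,280),interpolation=2),cv2.resize(b,(440,320),interpolation=2)])[:,:,::-1])
print(r.read_t())
E
```

```text
grip 0.03719191893798825 59.3712833211157
ft [ 1.8279 -6.2662  9.5121] [0.5215 0.2481 0.0201] 12.625
[0.5288 0.2298] [276.074  230.4151] [260 220  33  22 358]
[0.3844 0.6157] [113.0878 292.612 ] [100 280  27  26 303]
grip 0.03742089414737708 59.752360582351685
ft [ 0.7621 -0.213  10.6   ] [0.5313 0.2192 0.0201] 18.0417
scene [0.5523 0.1784] [285.9253 255.0407] [268 237  39  39 813]
scene [0.3638 0.6217] [101.0416 383.015 ] [ 79 367  45  33 701]
top [0.5455 0.1804] [296.4114 223.3503] [273 210  48  28 520]
top [0.3845 0.6159] [113.0285 292.5478] [100 280  27  26 301]
19.7917
```

View pics/t3.png

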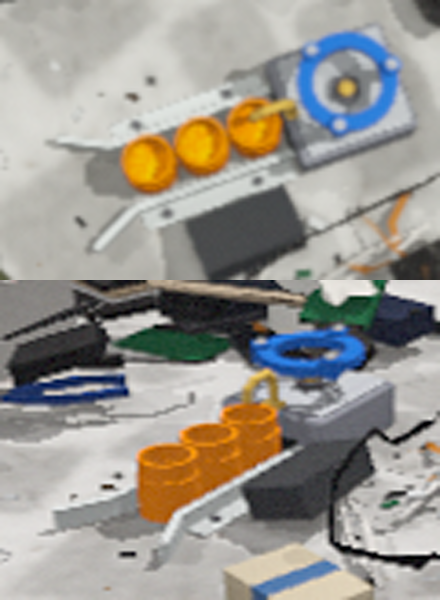

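All three pots stand closed up in single file against the stop: top-view centre is at px (296,223), mid-pot at y≈60 mm, so the last is at about 100 mm. Next, the flask.

```bash
python3 - <<'E'
from h import *
np.set_printoptions(precision=4,suppress=True)
im=[r.snapshot(n) for n in("top","scene")]
for n in("top","scene"):
    for d in r.regions_of(n,"flask"):
        c=cv2.findContours(d["pixels"].astype(np.uint8),0,2)[0]; c=max(c,key=cv2.contourArea)
        print(n,d["score"],d["extent"],locate(n,FL,cen(c[:,0].astype(float))))
for n,x in(("top",(.514,-.117)),("scene",(.514,-.117))):
    q=proj(n,FL+[*x,0]); print(n,q.min(0),q.max(0),"cap",proj(n,[*x,.097]))
a=im[0][205:265,385:465];b=im[1][180:250,350:430]
cv2.imwrite("pics/f.png",np.hstack([cv2.resize(a,(400,300),interpolation=2),cv2.resize(b,(400,300),interpolation=2)])[:,:,::-1])
E
```

```text
top 0.65 [408.7, 221.0, 432.2, 243.4] [ 0.5145 -0.1157]
scene 0.65 [379.3, 199.5, 404.7, 240.8] [ 0.5529 -0.1548]
top [407.1014 221.6959] [432.3689 246.5414] cap [[425.8655 229.1192]]
scene [378.6583 199.1808] [401.9701 238.0229] cap [[391.3845 200.7974]]
```

View pics/f.png

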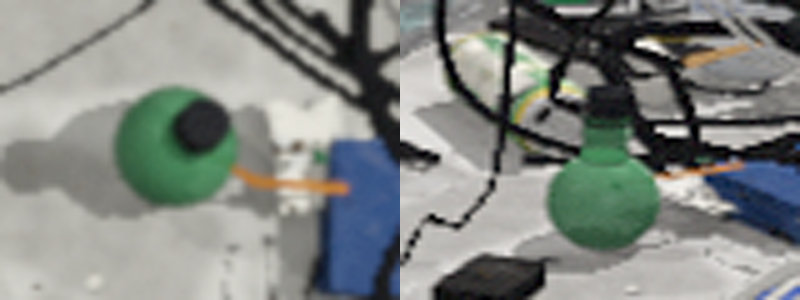

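The flask in the top view (cap px (425.6,230)) matches the model at (0.513,-0.1165). Both sightings agree, so I'll grasp the neck.

```bash
python3 - <<'E'
from h import *
np.set_printoptions(precision=4,suppress=True)
f=[.513,-.1165]
r.set_gripper(.07)
r.movep([*f,.22],Q); r.line_to([*f,.064]); print("before",r.read_tool_pos(),r.read_ft_force())
r.set_gripper(.015); print("grip",r.read_opening(),r.read_finger_force(),r.read_tool_pos())
r.line_to([*f,.22],rate=.15)
g=[.5800,.0765]
r.line_to([*g,.22],rate=.2); r.line_to([*g,.150],rate=.1)
r.hold(.3); print(r.read_tool_pos(),r.read_ft_force(),r.read_opening(),r.read_t())
im=[r.snapshot(n) for n in("top","scene")]
a=im[0][165:255,290:410];b=im[1][150:270,250:370]
cv2.imwrite("pics/g.png",np.hstack([cv2.resize(a,(400,300),interpolation=2),cv2.resize(b,(400,400),interpolation=2)[:300]])[:,:,::-1])
for n,I in zip(("top","scene"),im):
    for c,s in blobs(I,(60,80,30),(90,255,255),60): print(n,"green",c,s)
t=r.read_tool_pos(); 
for n in P:
    q=proj(n,FL+[t[0],t[1],t[2]-.064]); print(n,q.min(0),q.max(0),"ring c",proj(n,[*g,.072]))
E
```

```text
before [ 0.5135 -0.1166  0.0648] [-0.0975  0.0846  0.4717]
grip 0.022497769240391794 58.62286448478699 [ 0.5133 -0.1166  0.0645]
[0.5801 0.0765 0.1504] [-1.2617 -0.1752 -1.6769] 0.022237165684487543 27.325
top green [342.9054 128.5099] [330 113  29  29 403]
scene green [316.0037 202.8433] [302 184  32  33 570]
scene green [277.609  219.5047] [262 215  31  10 201]
scene [301.2129 175.3716] [326.139  217.7926] ring c [[314.258  220.8544]]
top [327.2864 186.9698] [353.8126 213.5704] ring c [[339.8122 204.2292]]
```

View pics/g.png

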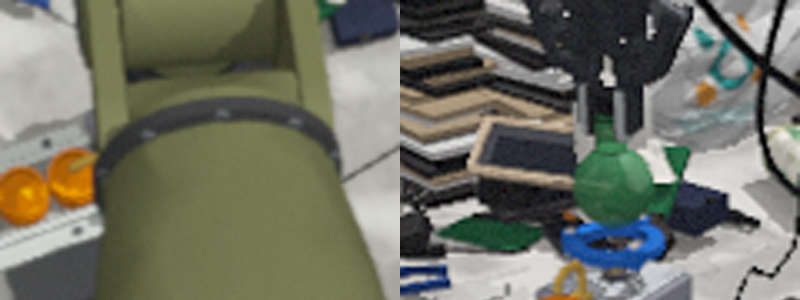

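The flask hangs upright over the ring: ball at crop x≈613, ring centre at x≈614. Lowering and pressing while watching force.

```bash
python3 - <<'E'
from h import *
np.set_printoptions(precision=4,suppress=True)
g=[.5800,.0765]
for z in [.134,.128,.124,.12,.116,.112,.109,.107,.105,.103,.101]:
    r.line_to([*g,z],rate=.05); p=r.read_tool_pos(); f=r.read_ft_force(); print(z,p,f,r.read_wrist_torque())
    if f[2]>22: break
r.hold(.5); print(r.read_tool_pos(),r.read_ft_force(),r.read_opening(),r.read_t())
im=r.snapshot("scene")
cv2.imwrite("pics/p.png",cv2.resize(im[150:270,230:390],(800,600),interpolation=2)[:,:,::-1])
E
```

```text
0.134 [0.5799 0.0765 0.1336] [ 0.0126  0.3708 -1.8684] [ 0.0253  0.0443 -0.0071]
0.128 [0.5802 0.0766 0.1281] [-0.2116  0.2449  0.8103] [ 0.0479 -0.0731  0.0507]
0.124 [0.5801 0.0766 0.1241] [0.4507 1.2695 1.9444] [ 0.0969 -0.0622 -0.0382]
0.12 [0.5801 0.0765 0.1202] [-0.7758  0.6225  5.2551] [0.1344 0.0399 0.0125]
0.116 [0.5802 0.0765 0.1164] [-1.063   0.9127  7.5063] [0.1058 0.1205 0.0071]
0.112 [0.5802 0.0765 0.1126] [-0.9911  1.3135  8.9093] [ 0.1444  0.218  -0.0361]
0.109 [0.5803 0.0766 0.1098] [-1.4804  0.9467  9.4688] [ 0.1495  0.3671 -0.0876]
0.107 [0.5803 0.0766 0.108 ] [-2.6109  0.9748 10.2947] [0.1455 0.3431 0.0315]
0.105 [0.5806 0.0766 0.1073] [-6.348   1.5244 21.9627] [ 0.0551  1.2678 -0.0277]
0.103 [0.581  0.0766 0.1069] [-12.8569  -0.752   38.5167] [-0.1428  2.4752 -0.0315]
[0.581  0.0766 0.1069] [-12.6039   0.2882  38.0916] 0.022507519985083983 30.6583
```

View pics/p.png

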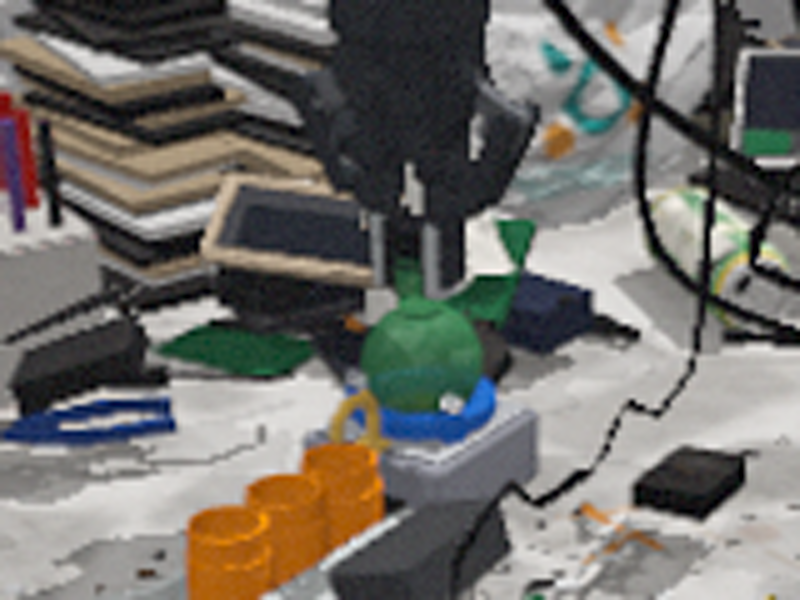

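The ring is on its lower stop: the force jumped after about 20 mm of travel. The flask is seated upright at crop (420,350) and the pots are still in line. I'll ease to a moderate push and hand in.

```bash
python3 - <<'E'
from h import *
r.line_to([.5800,.0765,.1047],rate=.05); r.hold(.5)
print(r.read_tool_pos(),r.read_ft_force(),r.read_finger_force(),r.read_t())
print(r.finish_job())
E
```

```text
[0.58064057 0.07658117 0.10717592] [-7.29434873 -0.14848157 24.68522555] 61.44239008426666 31.4583
the job is handed in; nothing more can be done
None
```

I handed the job in at about 31 s: the three orange pots stand in single file against the stop, and the flask is held pressed in the ring at its lower stop with about 25 N; no verdict was returned.

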